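Get the tape measure out from under the toolbox till

ROBOT

A 6-joint arm with a two-finger parallel gripper is mounted at the origin on a cart in front of the work surface, level with it; the furniture and walls round the work are solid. World frame = base frame: x ahead of the robot, y to its left, z up, the work surface at z = 0. Lengths are in m, angles in rad, forces in N, time in s.
With the tool pointing down it reaches from about 0.3 to 0.775 m from the base axis. Payload 14.6 kg.
Tool frame: the origin (TCP) lies between the finger pads; the fingertips stand 8 mm ahead of it and the grasp point (between the pads) lies 11 mm behind it; x points along the fingers, y is the direction in which the jaws open and shut, and the axes are right-handed (so a half turn about x gives the same grasp; the last joint's range is limited). The gripper opens to 94 mm and grips with 3 to 60 N. Pads are 16 mm wide; open, the fingers measure 119 mm over their backs; the gripper's body (75 mm by 177 mm) begins 78 mm behind the grasp point.
Start: joints at [-1.274, 0.3, 1.521, -0, 1.321, -0.067], TCP at [0.196, -0.514, 0.213] pointing down, gripper open.
Joint ranges: [-3.03, 3.03], [-0.79, 2.21], [0.23, 2.52], [-1.04, 4.18], [0, 3.07], [-2.55, 2.55]. Speed limits (rad/s): [2.22, 2.22, 2.57, 3.14, 3.14, 3.14].

INTERFACE

Orientations are given as [roll, pitch, yaw] about the fixed x, y, z axes, in that order (R = Rz(yaw) Ry(pitch) Rx(roll)).
In Python, from station import ctrl gives the robot as it stands.
- The arm moves only by the shell command python3 -m creep 'ROWS' [FORCE]. ROWS is a JSON object of lists of equal length, an entry for each row: "hand": the closure, from -1 (fully open) to 1 (shut); "slide": the shift along the tool's x, y, z in m, a list of three; "spin": the turn about the tool's x in degrees. A call has 1 to 12 rows; each row is the pose to reach, as a shift and turn from the pose commanded when the call began, along the tool's axes at that moment; what a row does not reach only later rows make up. A row lasts 1/12 s, in which the tool goes at most 41.7 mm and 7.16 degrees, less where a joint would pass 70% of its speed; a pose out of reach is approached as far as the arm can. A call with a gripper value outside its range is refused whole. The fingers move at their own pace and stop on an object; FORCE is the grip in N (left out, the last holds). Time passes only in rows, so rows that repeat a pose let the fingers close. It gives the time, the measured TCP pose, the force and the opening at its end, in the units of the state.
- ctrl.get_obs(): the state, without advancing time (a new reading comes with each control period).
- ctrl.camera(name): name is "scene" or "top" or "wrist"; returns the picture (384x512x3 uint8, red, green, blue); there is no depth.
- ctrl.calibration(name): a dict with "K" (3x3 intrinsics, pixels), "R" (3x3) and "t" (3): a world point X has camera coordinates R X + t. Camera axes: x right, y down, z forward; pixel columns grow to the right and rows downward; lengths in m; the calibration is good to about 2 mm. A picture is of the moment at which its call begins: read the wrist's pose just before it. calibration takes no time and is no camera call; for the wrist camera it gives the pose at the moment of the call.
- ctrl.hand_in(): hands the job in, once; it reports no verdict.
The state is a dict: "time_s": time; "qpos": joint angles; "joint_vel": joint speeds; "tau": joint torques, N m; "ee_pos": TCP position; "eef_rot": TCP orientation; "force": force on the tool from outside, world axes, zero at the start; "moment": the same for the moment, N m; "grip_width": finger opening in m.
Only numpy, scipy, OpenCV 4.12 (cv2) and the standard library are available. Lean on these libraries where they do the work, as an engineer would, in place of code of your own. Each camera call takes 0.05 s, during which the arm holds its last target.

TASK

The tape measure lies in the bottom of the open toolbox, under the sliding till. Hook a fingertip behind the till's far rim and draw the till towards you until it beds firmly, but without force, on the rubber buffers of its front stop, and leave it there with its contents in it. Then lift out the tape measure and set it down gently, upright, on the bench beside the pine offcut that is to be measured, and do not disturb the other things.

Things in the scene. Friction and masses are not known exactly. Their poses are not given: they have to be found in the camera images.
- toolbox: Open grey sheet-steel toolbox, lid off, 298 (x) x 272 (y) x 102 mm high, walls and floor 4 mm (inside 290 x 264), heavy, fixed to the bench. Origin: centre of its underside, on the bench; x from its front wall (nearest the robot) to its back wall, y to its left, z up. A 12 mm ledge along each side wall, top 76 mm above the bench, carries the till.
- till: Shallow open aluminium tray 120 (x) x 258 (y) x 24 mm high, walls 3 mm, 0.5 to 0.8 kg, loose on the toolbox's ledges; slides along the toolbox's x with 3 mm of side play and drags with about 2 to 5 N. Origin: centre of its underside; axes as the toolbox's. At the start its far rim is 45 to 65 mm from the inside of the toolbox's back wall, room for a fingertip. Small things lie in it.
- till_far_rim: The till's plain upright back wall with beaded upper edge, fixed to the till, 21 mm high, 252 mm long in y. Origin: middle of the upper edge, on the outer (far, +x) face, 100 mm above the bench; axes as the till's. Hook it near the middle with the fingertip 12 to 20 mm below the edge (the tape measure's top is 72 mm above the bench); move the finger off it before lifting, or the till lifts too.
- till_stop: Steel angle with two rubber buffers on the inside of the toolbox's front wall; the till's front wall beds on them. Origin: inner face of that wall (toolbox x -145 mm), mid-width, at bench height. Buffers: 18 mm across, at y +-65 mm, 88 mm above the bench, on screwed studs whose setting is NOT measured: their faces stand 23 to 49 mm from this origin, so the till's origin is at toolbox x -62 to -36 mm at touch.
- tape_measure: Pocket steel tape in its case, 37 (x) x 83 (y) x 68 mm high, 0.3 kg, standing upright on the toolbox floor (4 mm above the bench), its length about along the toolbox's x. Origin: centre of its underside; z up, y along its length; the body reaches from y = -30 to +42 mm. Grasp it from above across its 37 mm width, by its uppermost 25 mm.
- pine_offcut: Loose plain pine block 62 (x) x 120 (y) x 38 mm high, on the bench to the right of the toolbox. Origin: centre of its underside; y along its length. Beside it means: the tape measure's middle within 150 mm of the offcut's middle, standing on the bench. The bench on the offcut's near side (towards the robot) is free.
- screwdriver_yellow: Screwdriver with a yellow handle, 197 mm long and 30 mm thick, lying in the till along y. Origin: middle of its length, on its underside. It stays in the till.
- black_tape: Roll of black tape, 65 mm across, 18 mm high, lying in the till. Origin: centre of its underside. It stays in the till.
- hex_bolt: Steel bolt, 62 mm long, 22 mm thick, lying in the till. Origin: centre of its underside. It stays in the till.
- glue_bottle: Upright glue bottle, 40 x 60 x 207 mm high, on the bench behind the offcut; must not be disturbed. Origin: centre of its underside.
- screw_jar: Clear jar of screws with a red lid, 62 mm across, 93 mm high, on the bench to the right of the glue bottle; must not be disturbed. Origin: centre of its underside.
- c_clamp: Blue clamp, 148 x 105 x 25 mm, lying on the bench far to the right; must not be disturbed. Origin: centre of its underside.
- buffer_line (a point): Point midway between the till stop's two rubber buffers, at mid setting (36 mm from the front wall's inside; true faces +-13 mm from it, not measured). The rubber gives about 4 N per mm, both together. The till is bedded when it bears on them with 4 N or more for half a second while the finger still draws it; never load them over 12 N. The till's drag takes up part of the pull: 10 N at the finger loads them with 5 to 10 N.
Mind the look-alikes: they are no part of the job. Of the things shaped like the screwdriver_yellow, the yellow one is meant.

How it is judged:
By the outcome, as a careful person would: the job done as asked, in the order asked, and still so for the second after the job is handed in, with the robot touching nothing.
It also fails if it takes over 64 s, if anything falls off the work surface, if the arm or the gripper's body presses on something with over 40 N, if the wrist force passes 120 N, or if a joint passes its speed limit or range.

## Working session

There is one attempt and no reset: what is moved stays moved. The work goes in short steps, Python scripts to look and compute and a shell command to move; the robot and the scene stay as the last step left them, time stands still between calls to the robot, and variables do not carry over. Pictures are saved under pics/ and viewed, and the job is handed in when it is done.

```bash
mkdir -p pics; ls
python3 - <<'E'
from station import ctrl
import cv2
o=ctrl.get_obs();print(o)
for n in ["scene","top","wrist"]:
    c=ctrl.calibration(n);print(n,c)
    cv2.imwrite(f"pics/{n}0.png",cv2.cvtColor(ctrl.camera(n),cv2.COLOR_RGB2BGR))
E
```

```text
pics
{'time_s': 0.0, 'qpos': array([-1.27361309e+00,  3.00445113e-01,  1.52159453e+00,  2.62910361e-05,
        1.32070282e+00, -6.65928898e-02]), 'joint_vel': array([ 1.81640687e-03,  7.07710634e-04, -3.79050820e-06, -1.01408751e-04,
        4.00295963e-04,  6.28539755e-05]), 'tau': array([-2.12355910e-03, -5.31805193e+01, -3.52731550e+01,  7.07652443e-02,
        2.43665732e-02, -8.76095442e-05]), 'ee_pos': array([ 0.19562419, -0.51375651,  0.21289489]), 'eef_rot': array([-1.6595333 ,  1.56964624,  1.84582895]), 'force': array([-1.07181797,  1.03092574,  0.27948025]), 'moment': array([-0.01186106,  0.01990168,  0.00682874]), 'grip_width': 0.09423301692080915}
scene {'K': array([[420.833282  ,   0.        , 258.25191626],
       [  0.        , 420.833282  , 189.60637513],
       [  0.        ,   0.        ,   1.        ]]), 'R': array([[-0.49928638, -0.86643376,  0.0023768 ],
       [-0.37928996,  0.21609954, -0.8996889 ],
       [ 0.77900721, -0.45010391, -0.43652518]]), 't': array([0.1302313 , 0.31998166, 0.77930344])}
top {'K': array([[416.16561887,   0.        , 256.08219711],
       [  0.        , 416.16561887, 195.13358072],
       [  0.        ,   0.        ,   1.        ]]), 'R': array([[-0.02343569, -0.99968198,  0.00931118],
       [-0.99665872,  0.02263384, -0.07847992],
       [ 0.07824422, -0.0111193 , -0.99687221]]), 't': array([-0.14691551,  0.52284746,  1.34640094])}
wrist {'K': array([[290.80288394,   0.        , 252.65315735],
       [  0.        , 290.80288394, 193.35610014],
       [  0.        ,   0.        ,   1.        ]]), 'R': array([[ 0.3561881 , -0.93441219, -0.00197347],
       [-0.90291309, -0.3447232 ,  0.25673697],
       [-0.24057846, -0.08966478, -0.9664793 ]]), 't': array([-0.54909759, -0.02531656,  0.39309517])}
```

View pics/scene0.png

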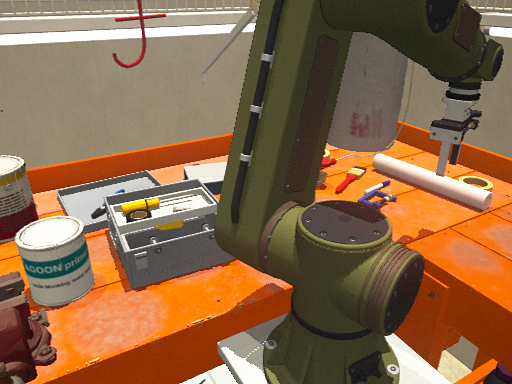

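View pics/top0.png

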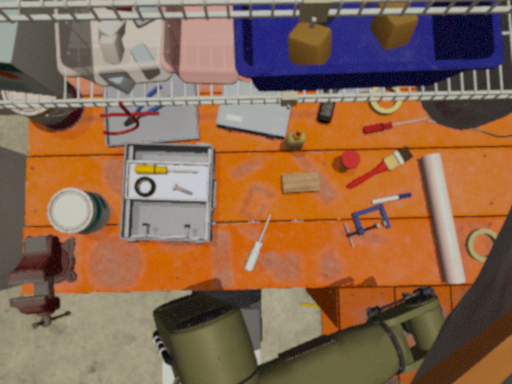

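View pics/wrist0.png

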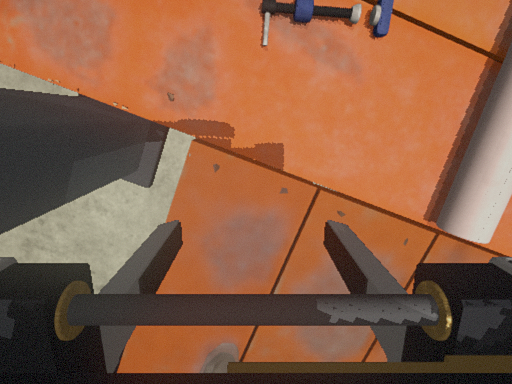

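```bash
cat > h.py <<'E'
import numpy as np, cv2
def px2w(c,u,v,z):
    K,R,t=map(np.array,(c["K"],c["R"],c["t"]))
    d=R.T@np.linalg.inv(K)@np.array([u,v,1.]);o=-R.T@t
    return o+d*(z-o[2])/d[2]
def w2px(c,X):
    p=np.array(c["K"])@(np.array(c["R"])@np.array(X)+np.array(c["t"]));return p[:2]/p[2]
def crop(src,x0,y0,x1,y1,s,out,grid=10):
    im=cv2.imread(src)[y0:y1,x0:x1];im=cv2.resize(im,None,fx=s,fy=s,interpolation=cv2.INTER_CUBIC)
    for u in range((x0//grid+1)*grid,x1,grid):
        cv2.line(im,((u-x0)*s,0),((u-x0)*s,6),(255,0,255),1)
        if u%(2*grid)==0: cv2.putText(im,str(u),((u-x0)*s-10,18),0,.4,(255,0,255),1)
    for v in range((y0//grid+1)*grid,y1,grid):
        cv2.line(im,(0,(v-y0)*s),(6,(v-y0)*s),(255,0,255),1)
        if v%(2*grid)==0: cv2.putText(im,str(v),(8,(v-y0)*s+4),0,.4,(255,0,255),1)
    cv2.imwrite(out,im)
E
python3 - <<'E'
from h import *
crop("pics/top0.png",110,130,230,250,5,"pics/c1.png")
crop("pics/top0.png",230,120,420,260,4,"pics/c2.png")
crop("pics/scene0.png",80,160,240,290,5,"pics/c3.png")
E
```

```text
(no output)
```

View pics/c1.png

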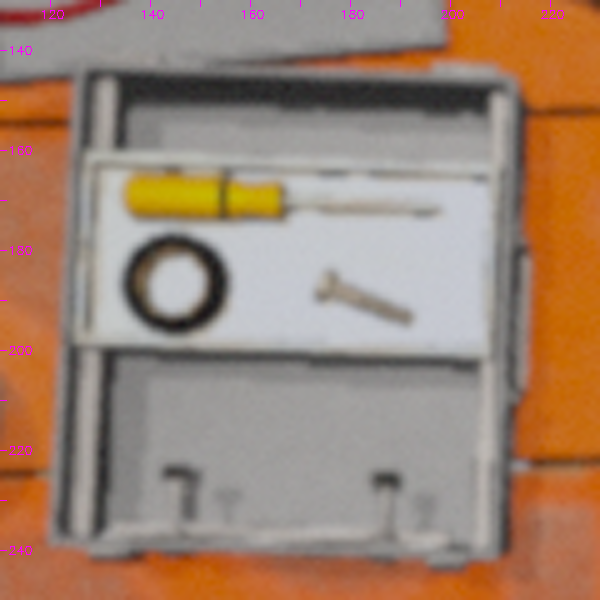

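View pics/c2.png

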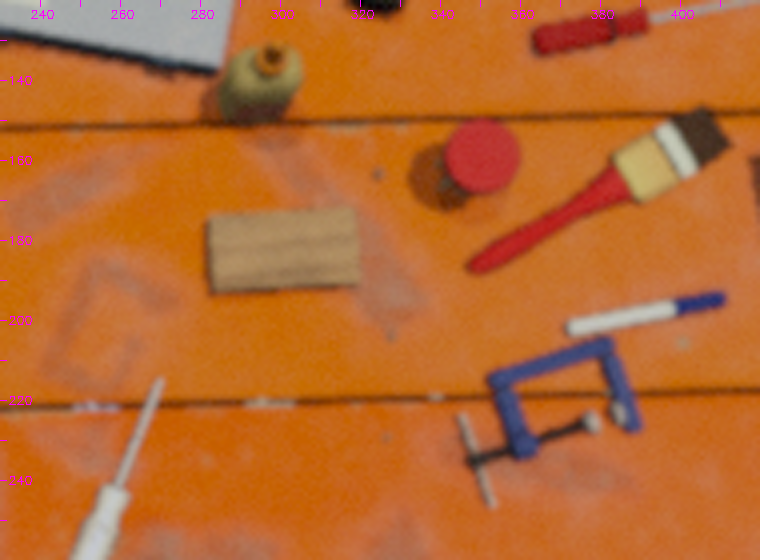

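View pics/c3.png

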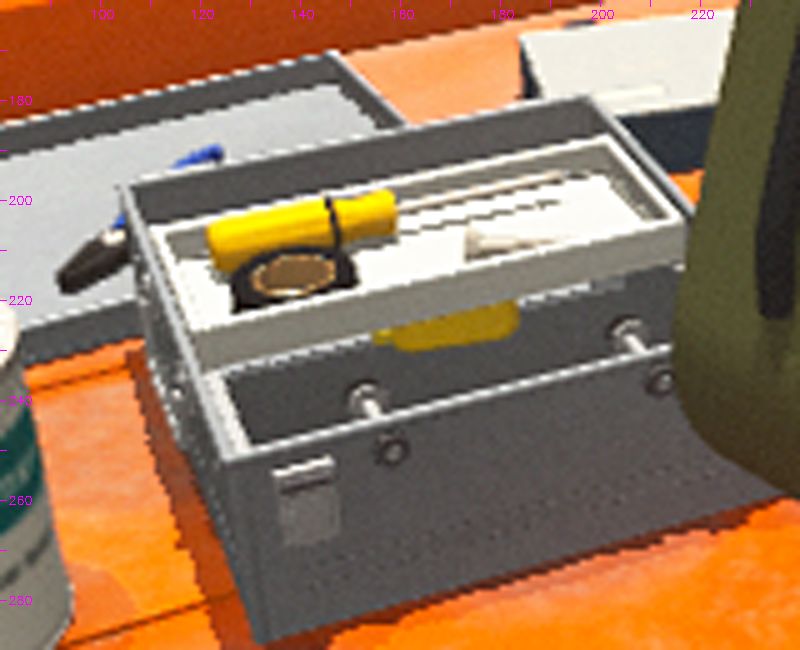

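Run:
```python
from h import *
from station import ctrl
from scipy.optimize import least_squares
c=ctrl.calibration("top")
for n,u,v,z in [("TL",125.5,144,.102),("TR",213.5,146,.102),("BL",121,238.5,.102),("BR",209.5,241,.102),
 ("rimL",127,161,.1),("rimR",207,165,.1),("frontL",125,199,.1),("frontR",207,201,.1),("bufL",146,223.5,.097),("bufR",187,225,.097),
 ("p1",282,173,.038),("p2",318,172,.038),("p3",320,191,.038),("p4",283,192.5,.038),("glue",298,134,.207),("jar",350,159,.093)]:
    print(n,px2w(c,u,v,z).round(4))
B=np.array([[149,136],[149,-136],[-149,136],[-149,-136]])/1e3
m=np.array([[125.5,144],[213.5,146],[121,238.5],[209.5,241]])
def f(p):
    R=np.array([[np.cos(p[2]),-np.sin(p[2])],[np.sin(p[2]),np.cos(p[2])]])
    return np.concatenate([w2px(c,[*(p[:2]+R@b),.102])-q for b,q in zip(B,m)])
r=least_squares(f,[.55,.2,0]);print(r.x,r.fun.round(1))
cs=ctrl.calibration("scene")
for n,u,v,z in [("bufL",152,239,.088),("bufR",203,226,.088),("frontTL",125,252,.102),("BTL",105,197,.102),("BTR",199,180,.102)]: print("scene",n,px2w(cs,u,v,z).round(4))
# tape top in scene: points at z .072
for u,v in [(156,225),(180,221),(183,222),(183,227),(162,230)]: print(px2w(cs,u,v,.06).round(4),px2w(cs,u,v,.03).round(4))
```

```text
TL [0.6818 0.2446 0.102 ]
TR [ 0.6696 -0.0289  0.102 ]
BL [0.3894 0.258  0.102 ]
BR [ 0.3754 -0.0121  0.102 ]
rimL [0.6286 0.2405 0.1   ]
rimR [ 0.6106 -0.0076  0.1   ]
frontL [0.5104 0.2465 0.1   ]
frontR [ 0.4984 -0.006   0.1   ]
bufL [0.4335 0.1829 0.097 ]
bufR [0.4259 0.0569 0.097 ]
p1 [ 0.5885 -0.245   0.038 ]
p2 [ 0.5891 -0.3626  0.038 ]
p3 [ 0.5268 -0.367   0.038 ]
p4 [ 0.5246 -0.2464  0.038 ]
glue [ 0.6782 -0.2815  0.207 ]
jar [ 0.6208 -0.4558  0.093 ]
[ 0.52912869  0.11537467 -0.04983285] [ 0.3 -0.9 -0.3 -0.5 -0.2  0.8  0.3  0.6]
scene bufL [0.4352 0.1896 0.088 ]
scene bufR [0.4307 0.0613 0.088 ]
scene frontTL [0.3909 0.262  0.102 ]
scene BTL [0.6862 0.2427 0.102 ]
scene BTR [ 0.6628 -0.0261  0.102 ]
[0.5409 0.1493 0.06  ] [0.5917 0.1364 0.03  ]
[0.5294 0.0871 0.06  ] [0.5796 0.0709 0.03  ]
[0.5204 0.082  0.06  ] [0.5702 0.0655 0.03  ]
[0.496  0.0913 0.06  ] [0.5445 0.0753 0.03  ]
[0.5087 0.1437 0.06  ] [0.5578 0.1304 0.03  ]
```

```bash
cat >> h.py <<'E'
from scipy.spatial.transform import Rotation as Ro
from station import ctrl
def tool():
    o=ctrl.get_obs();r,p,y=o["eef_rot"]
    return np.array(o["ee_pos"]),Ro.from_euler("xyz",[r,p,y]).as_matrix(),o
BO=np.array([.529,.1154]);BY=-.048
def b2w(x,y,z): 
    c,s=np.cos(BY),np.sin(BY);return np.array([BO[0]+c*x-s*y,BO[1]+s*x+c*y,z])
def plan(target,jawyaw=None):
    p,R,o=tool();d=R.T@(np.array(target)-p)
    jy=np.arctan2(R[1,1],R[0,1]);print("slide",d.round(4),"jaw yaw deg",np.degrees(jy).round(2), "t",o["time_s"],"F",o["force"].round(2),"w",o["grip_width"])
    if jawyaw is not None:
        dd=(jawyaw-jy+np.pi/2)%np.pi-np.pi/2
        # spin + about tool x (down) 
        print("spin",np.degrees(dd*np.sign(R[2,0])).round(2))
E
python3 - <<'E'
from h import *
p,R,o=tool();print(R.round(3))
c=ctrl.calibration("scene");print("cam",-c["R"].T@c["t"]);ct=ctrl.calibration("top");print(-ct["R"].T@ct["t"])
for z in(.5,.7,.9): print(w2px(c,[.7,.1,z]),px2w(ct,180,100,z))
plan([*b2w(.118,0,0)[:2],.25],np.pi/2+BY)
E
```

```text
[[-0.     0.356 -0.935]
 [ 0.001 -0.935 -0.356]
 [-1.    -0.001 -0.   ]]
cam [-0.42069445  0.39445643  0.62775999]
[ 0.41230933 -0.14373181  1.38459067]
[137.42484377  41.40735292] [0.69227289 0.00643018 0.5       ]
[126.80016086 -49.61888348] [ 0.62897501 -0.02752044  0.7       ]
[ 114.08331211 -158.5696062 ] [ 0.56567713 -0.06147105  0.9       ]
slide [-0.0366 -0.4222 -0.6436] jaw yaw deg -69.16 t 0.15 F [0.47 0.47 0.41] w 0.09399027251266992
spin 23.59
```

```bash
python3 -m creep '{"hand":[-1,-1,-1,-1,-1,-1,-1,-1,-1,-1,-1,-1],"slide":[[-0.01,-0.01,-0.015],[-0.02,-0.03,-0.045],[-0.03,-0.05,-0.076],[-0.036,-0.07,-0.107],[-0.036,-0.09,-0.137],[-0.036,-0.11,-0.168],[-0.036,-0.13,-0.198],[-0.036,-0.15,-0.228],[-0.036,-0.17,-0.259],[-0.036,-0.19,-0.29],[-0.036,-0.21,-0.32],[-0.036,-0.22,-0.335]],"spin":[2,4,6,8,10,12,14,16,18,20,22,23.6]}'
python3 -c "
from h import *
plan([*b2w(.118,0,0)[:2],.25],np.pi/2+BY)"
```

```text
time_s: 1.15
ee_pos: [0.4319, -0.1863, 0.2494]
eef_rot: [-1.762, 1.57, 1.331]
force: [-0.5, 0.0, -0.2]
grip_width: 0.0943
slide [-0.0004 -0.3061 -0.2005] jaw yaw deg -92.75 t 1.15 F [-0.55  0.03 -0.19] w 0.09426665424476974
spin -0.0
```

```bash
python3 -m creep '{"hand":[-1,-1,-1,-1,-1,-1,-1,-1,-1,-1,-1,-1],"slide":[[0,-0.025,-0.017],[0,-0.06,-0.04],[0,-0.09,-0.06],[0,-0.12,-0.08],[0,-0.15,-0.1],[0,-0.18,-0.12],[0,-0.21,-0.14],[0,-0.24,-0.16],[0,-0.27,-0.18],[0,-0.295,-0.195],[0,-0.306,-0.2],[0,-0.306,-0.2]],"spin":[0,0,0,0,0,0,0,0,0,0,0,0]}'
python3 - <<'E'
from h import *
c=ctrl.calibration("wrist")
plan([*b2w(.118,0,0)[:2],.25],np.pi/2+BY)
cv2.imwrite("pics/w1.png",cv2.cvtColor(ctrl.camera("wrist"),cv2.COLOR_RGB2BGR))
cv2.imwrite("pics/t1.png",cv2.cvtColor(ctrl.camera("top"),cv2.COLOR_RGB2BGR))
print(-c["R"].T@c["t"])
np.savez("w1.npz",**c)
for nm,X in [("rim",b2w(.09,0,.1)),("rim+.06",b2w(.09,.06,.1)),("bufL",b2w(-.1,.065,.088)),("back",b2w(.145,0,.102)),("boxBL",b2w(-.149,.136,.102))]: print(nm,w2px(c,X).round(1))
crop("pics/w1.png",0,0,512,384,1,"pics/w1g.png",20)
E
```

```text
time_s: 2.15
ee_pos: [0.6454, 0.1092, 0.2481]
eef_rot: [-0.003, 1.569, 3.093]
force: [0.1, 0.2, -1.1]
grip_width: 0.0941
slide [-0.0019 -0.0006 -0.0014] jaw yaw deg -92.61 t 2.15 F [ 0.14  0.18 -1.14] w 0.0941186501132311
spin 0.14
[0.72208487 0.10654833 0.42039737]
rim [253.1 207.9]
rim+.06 [201.2 207.8]
bufL [205.  337.7]
back [253.3 160.9]
boxBL [152.7 375.3]
```

View pics/w1g.png

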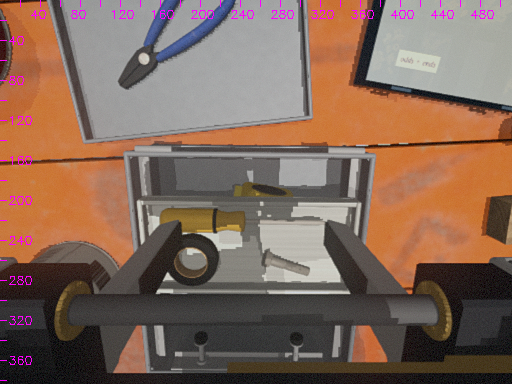

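Run:
```python
from h import *
crop("pics/w1.png",115,135,265,255,5,"pics/w1a.png",10)
crop("pics/w1.png",250,135,390,255,5,"pics/w1b.png",10)
crop("pics/t1.png",110,130,230,250,5,"pics/t1a.png",10)
```

```text
(no output)
```

View pics/w1a.png

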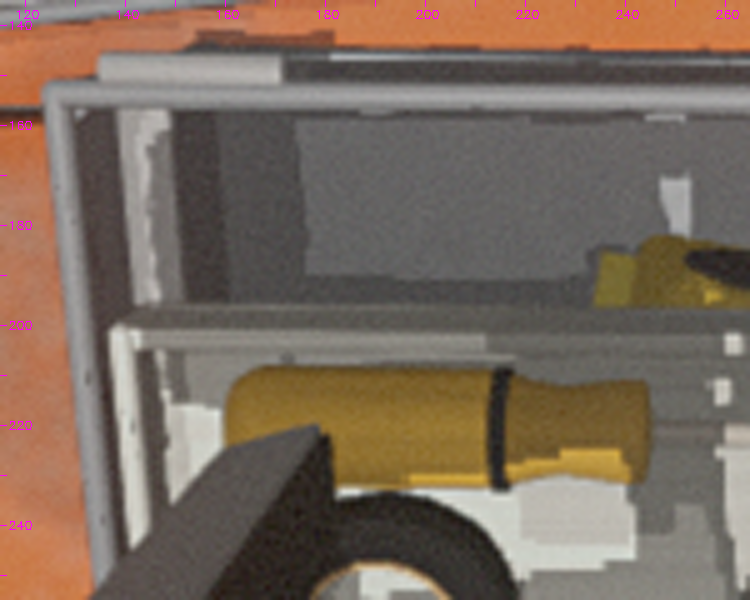

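View pics/w1b.png

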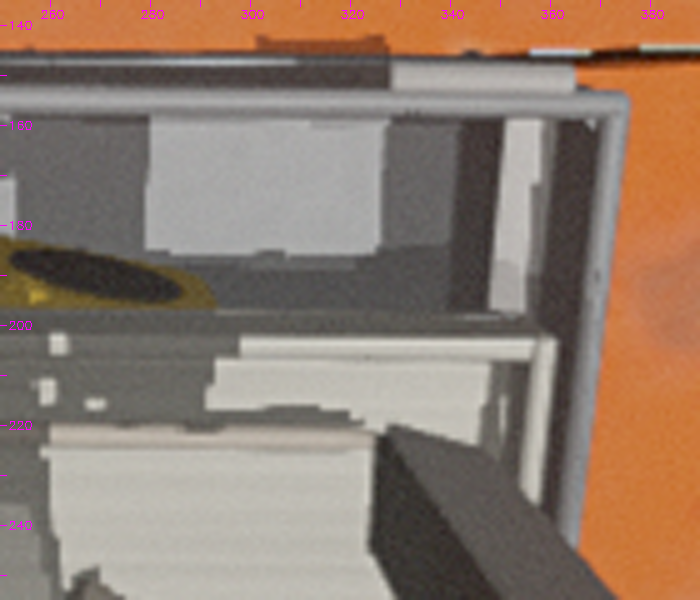

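Run:
```python
from h import *
c=np.load("w1.npz")
print([x.round(4) for x in (c["R"],)])
for n,u,v,z in [("BL",124.5,152,.102),("BR",375.5,154,.102),("inL",130,157.5,.102),("inR",368,158,.102),("rimL",137,201,.1),("rimR",361,202,.1),("rimMid",250,201.5,.1),
  ("tape1",235,185,.072),("tape2",250,182,.072),("tape3",292,193,.072),("tapeC",270,191,.072)]: print(n,px2w(c,u,v,z).round(4))
```

```text
[array([[-0.0451, -0.999 , -0.0012],
       [-0.965 ,  0.0432,  0.2588],
       [-0.2584,  0.0129, -0.9659]])]
BL [0.6899 0.2485 0.102 ]
BR [ 0.6754 -0.0254  0.102 ]
inL [0.6836 0.2435 0.102 ]
inR [ 0.6714 -0.0175  0.102 ]
rimL [0.6332 0.244  0.1   ]
rimR [ 0.6205 -0.0131  0.1   ]
rimMid [0.6268 0.1143 0.1   ]
tape1 [0.6405 0.1324 0.072 ]
tape2 [0.6434 0.1138 0.072 ]
tape3 [0.6271 0.0624 0.072 ]
tapeC [0.6309 0.0896 0.072 ]
```

View pics/t1a.png

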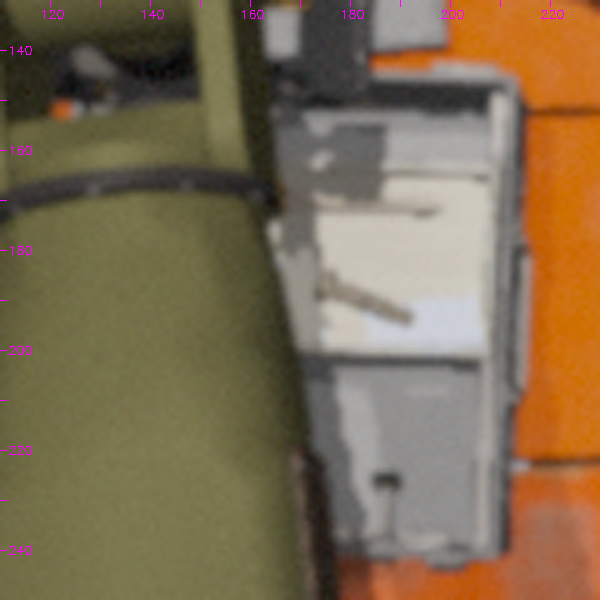

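```bash
python3 -m creep '{"hand":[1,1,1,1,1,1,1,1,1,1,1,1],"slide":[[0,-0.002,-0.004],[0.01,-0.003,-0.006],[0.03,-0.003,-0.006],[0.05,-0.003,-0.006],[0.07,-0.003,-0.006],[0.08,-0.003,-0.006],[0.09,-0.003,-0.006],[0.1,-0.003,-0.006],[0.105,-0.003,-0.006],[0.11,-0.003,-0.006],[0.11,-0.003,-0.006],[0.11,-0.003,-0.006]],"spin":[0,0,0,0,0,0,0,0,0,0,0,0]}' 10
python3 - <<'E'
from h import *
c=ctrl.calibration("wrist")
plan([.651,.114,.091],np.pi/2+BY)
cv2.imwrite("pics/w2.png",cv2.cvtColor(ctrl.camera("wrist"),cv2.COLOR_RGB2BGR))
np.savez("w2.npz",**c)
crop("pics/w2.png",60,0,460,384,2,"pics/w2g.png",20)
im=cv2.imread("pics/w2g.png");cv2.imwrite("pics/w2g.png",im[168:])
E
```

```text
time_s: 3.25
ee_pos: [0.6513, 0.1096, 0.1398]
eef_rot: [-2.997, 1.57, 0.096]
force: [-0.5, 1.0, 0.6]
grip_width: 0.0173
slide [ 0.0488 -0.0044  0.0005] jaw yaw deg -92.75 t 3.25 F [-0.46  0.97  0.65] w 0.01733887901379058
spin -0.0
```

View pics/w2g.png

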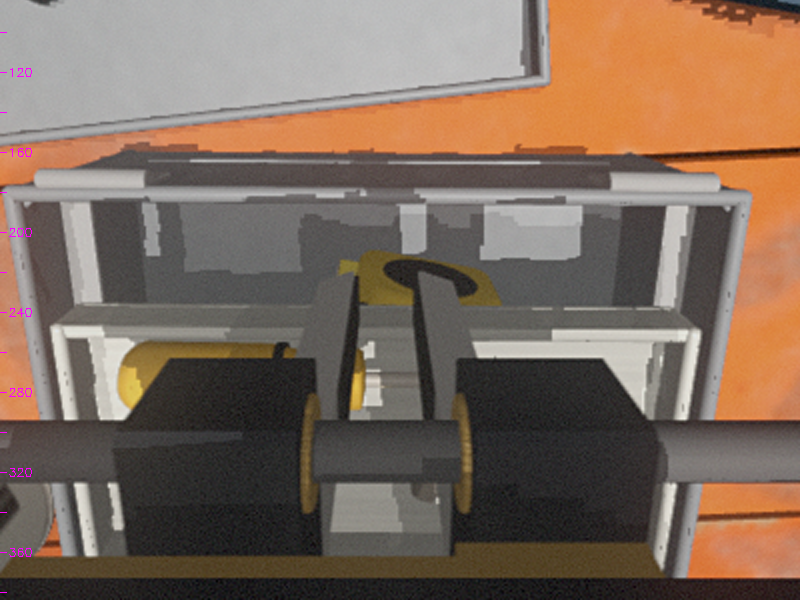

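Run:
```python
from h import *
c=np.load("w2.npz")
for n,u,v,z in [("rimL",86,247,.1),("rimMid",235,246,.1),("rimR",410,249,.1),("inL",70,185+6,.102),("inR",428,197-0,.102),("backmid",250,185,.102)]: print(n,px2w(c,u,v,z).round(4))
p,R,o=tool()
for dz in (-8,8):print(w2px(c,p+R@np.array([.008,.012,dz/1e3])))
```

```text
rimL [0.6335 0.2441 0.1   ]
rimMid [0.6288 0.1258 0.1   ]
rimR [ 0.6197 -0.0131  0.1   ]
inL [0.6801 0.2459 0.102 ]
inR [ 0.6628 -0.0215  0.102 ]
backmid [0.6783 0.1113 0.102 ]
[272.42598369 223.31211888]
[272.0015701 245.6473724]
```

```bash
python3 -m creep '{"hand":[1,1,1,1,1,1,1],"slide":[[0.008,-0.002,0],[0.018,-0.004,0],[0.028,-0.004,0],[0.038,-0.004,0],[0.046,-0.004,0],[0.049,-0.004,0],[0.049,-0.004,0]],"spin":[0,0,0,0,0,0,0]}'
python3 - <<'E'
from h import *
plan([.6364,.114,.091],np.pi/2+BY)
E
```

```text
time_s: 3.88
ee_pos: [0.6509, 0.1135, 0.0892]
eef_rot: [0.17, 1.569, -3.02]
force: [0.4, -0.2, 0.9]
grip_width: 0.0002
slide [-0.0018  0.0002  0.0145] jaw yaw deg -92.76 t 3.8833 F [ 0.44 -0.22  0.86] w 0.00016353919813670852
spin -0.01
```

```bash
python3 -m creep '{"hand":[1,1,1,1,1,1,1,1,1,1,1,1],"slide":[[-0.002,0,0.004],[-0.002,0,0.008],[-0.002,0,0.012],[-0.002,0,0.015],[-0.002,0,0.018],[-0.002,0,0.022],[-0.002,0,0.027],[-0.002,0,0.032],[-0.002,0,0.037],[-0.002,0,0.042],[-0.002,0,0.047],[-0.002,0,0.052]],"spin":[0,0,0,0,0,0,0,0,0,0,0,0]}'
python3 - <<'E'
from h import *
c=ctrl.calibration("wrist")
cv2.imwrite("pics/w3.png",cv2.cvtColor(ctrl.camera("wrist"),cv2.COLOR_RGB2BGR))
np.savez("w3.npz",**c)
im=cv2.imread("pics/w3.png");cv2.imwrite("pics/w3g.png",cv2.resize(im,None,fx=1.5,fy=1.5))
E
```

```text
time_s: 4.88
ee_pos: [0.5995, 0.116, 0.093]
eef_rot: [-2.996, 1.569, 0.098]
force: [5.0, -0.5, 0.4]
grip_width: 0.0002
```

View pics/w3g.png

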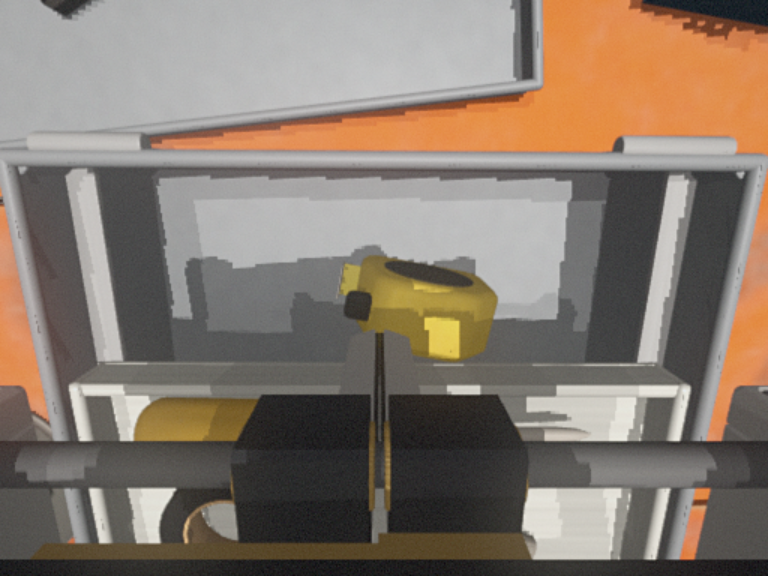

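```bash
python3 -m creep '{"hand":[1,1,1,1,1,1,1],"slide":[[0,0,0.005],[0,0,0.01],[0,0,0.015],[0,0,0.02],[0,0,0.025],[0,0,0.028],[0,0,0.03]],"spin":[0,0,0,0,0,0,0]}'
python3 - <<'E'
from h import *
c=ctrl.calibration("top")
cv2.imwrite("pics/t4.png",cv2.cvtColor(ctrl.camera("top"),cv2.COLOR_RGB2BGR))
cs=ctrl.calibration("scene")
cv2.imwrite("pics/s4.png",cv2.cvtColor(ctrl.camera("scene"),cv2.COLOR_RGB2BGR))
crop("pics/s4.png",80,160,240,290,5,"pics/s4a.png",10)
plan([0.5,.114,.091])
E
```

```text
time_s: 5.52
ee_pos: [0.5697, 0.1175, 0.0929]
eef_rot: [-3.036, 1.569, 0.057]
force: [6.1, -0.7, 1.4]
grip_width: 0.0005
slide [0.0018 0.0068 0.0692] jaw yaw deg -92.75 t 5.6167 F [ 2.36 -1.28  2.32] w 0.00014162682624738974
```

View pics/s4a.png

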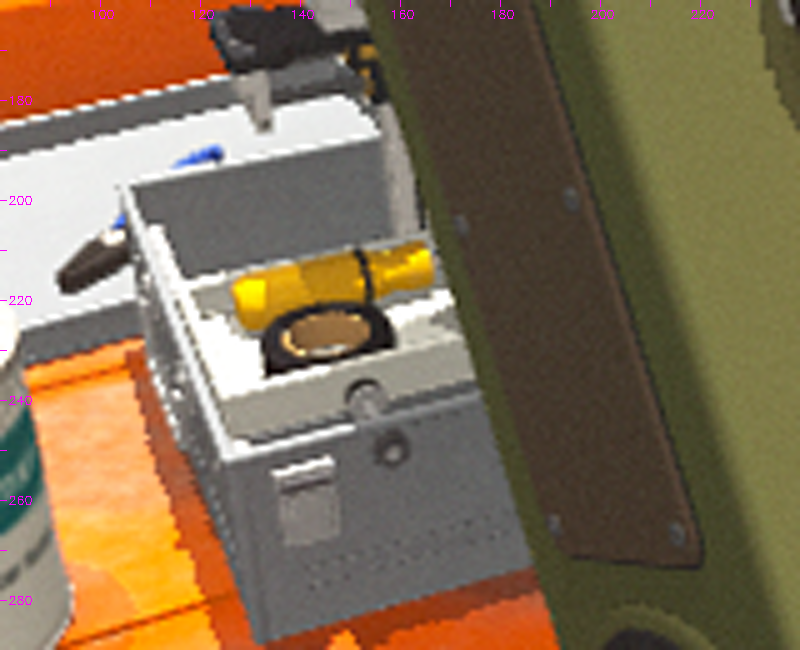

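```bash
python3 -m creep '{"hand":[1,1,1],"slide":[[0,0,0.001],[0,0,0.002],[0,0,0.003]],"spin":[0,0,0]}'; python3 -m creep '{"hand":[1,1],"slide":[[0,0,0.001],[0,0,0.002]],"spin":[0,0]}'
```

```text
time_s: 5.87
ee_pos: [0.567, 0.1176, 0.0928]
eef_rot: [-3.034, 1.569, 0.059]
force: [5.7, 0.1, 2.2]
grip_width: 0.0005
time_s: 6.03
ee_pos: [0.565, 0.1177, 0.0928]
eef_rot: [-3.02, 1.569, 0.073]
force: [5.8, 0.0, 2.1]
grip_width: 0.0004
```

```bash
for i in 1; do python3 -m creep '{"hand":[1,1],"slide":[[0,0,0.001],[0,0,0.002]],"spin":[0,0]}'; done
```

```text
time_s: 6.2
ee_pos: [0.563, 0.1178, 0.0928]
eef_rot: [-3.026, 1.569, 0.067]
force: [6.2, 0.5, 2.3]
grip_width: 0.0004
```

```bash
python3 -m creep '{"hand":[1],"slide":[[0,0,0.001]],"spin":[0]}'
```

```text
time_s: 6.28
ee_pos: [0.5621, 0.1178, 0.0928]
eef_rot: [-3.051, 1.569, 0.042]
force: [8.0, -0.7, 1.6]
grip_width: 0.0007
```

```bash
python3 -m creep '{"hand":[1],"slide":[[0,0,0.001]],"spin":[0]}'
```

```text
time_s: 6.37
ee_pos: [0.5613, 0.1178, 0.0928]
eef_rot: [3.134, 1.569, -0.056]
force: [9.4, -1.7, -0.2]
grip_width: 0.0007
```

```bash
python3 -m creep '{"hand":[1,1],"slide":[[0,0,0.0005],[0,0,0.0008]],"spin":[0,0]}'
```

```text
time_s: 6.53
ee_pos: [0.5607, 0.1177, 0.0928]
eef_rot: [3.106, 1.568, -0.084]
force: [10.2, -2.4, -1.1]
grip_width: 0.0006
```

```bash
python3 -m creep '{"hand":[1,1],"slide":[[0,0,0],[0,0,0]],"spin":[0,0]}'
```

```text
time_s: 6.7
ee_pos: [0.5607, 0.1176, 0.0928]
eef_rot: [3.095, 1.568, -0.095]
force: [8.8, -2.3, 0.5]
grip_width: 0.0006
```

```bash
python3 -m creep '{"hand":[1,1],"slide":[[0,0,0.0005],[0,0,0.001]],"spin":[0,0]}'
```

```text
time_s: 6.87
ee_pos: [0.5599, 0.1175, 0.0928]
eef_rot: [3.04, 1.568, -0.149]
force: [12.4, -3.2, -0.2]
grip_width: 0.0004
```

```bash
python3 -m creep '{"hand":[1,1],"slide":[[0,0,0],[0,0,0]],"spin":[0,0]}'; python3 -m creep '{"hand":[1,1,1],"slide":[[0,0,0],[0,0,0],[0,0,0]],"spin":[0,0,0]}'
```

```text
time_s: 7.03
ee_pos: [0.5599, 0.1175, 0.0928]
eef_rot: [3.029, 1.568, -0.161]
force: [11.6, -4.3, -0.7]
grip_width: 0.0004
time_s: 7.28
ee_pos: [0.5599, 0.1175, 0.0928]
eef_rot: [3.043, 1.568, -0.147]
force: [11.6, -3.5, -0.7]
grip_width: 0.0007
```

```bash
python3 -m creep '{"hand":[1,1,1,1],"slide":[[0,0,0],[0,0,0],[0,0,0],[0,0,0]],"spin":[0,0,0,0]}';  python3 -m creep '{"hand":[1,1,1,1,1,1,1,1,1],"slide":[[0,0,-0.0005],[0,0,-0.001],[0,0,-0.0015],[0,0,-0.002],[0,0,-0.003],[0,0,-0.006],[0,0,-0.012],[0,0,-0.018],[0,0,-0.022]],"spin":[0,0,0,0,0,0,0,0,0]}'
```

```text
time_s: 7.62
ee_pos: [0.5599, 0.1175, 0.0928]
eef_rot: [3.038, 1.568, -0.152]
force: [10.7, -4.1, -0.0]
grip_width: 0.0006
time_s: 8.37
ee_pos: [0.5813, 0.1169, 0.0923]
eef_rot: [-0.153, 1.571, 2.941]
force: [0.1, 0.3, 0.0]
grip_width: 0.0005
```

```bash
python3 -m creep '{"hand":[1,1,1,0,-1,-1,-1,-1,-1],"slide":[[-0.01,0,0],[-0.03,0,0],[-0.06,0,0],[-0.09,0,-0.01],[-0.12,0,-0.02],[-0.14,0,-0.03],[-0.155,0,-0.04],[-0.16,0,-0.04],[-0.16,0,-0.04]],"spin":[0,0,0,0,0,0,0,0,0]}'
python3 - <<'E'
from h import *
c=ctrl.calibration("wrist")
cv2.imwrite("pics/w5.png",cv2.cvtColor(ctrl.camera("wrist"),cv2.COLOR_RGB2BGR))
np.savez("w5.npz",**c);print(-c["R"].T@c["t"])
crop("pics/w5.png",110,130,390,330,1,"pics/w5g.png",20)
crop("pics/w5.png",0,0,512,384,1,"pics/w5f.png",20)
crop("pics/w5.png",190,140,330,240,5,"pics/w5a.png",10)
plan([0.5,.114,.091])
E
```

```text
time_s: 9.12
ee_pos: [0.6207, 0.115, 0.2536]
eef_rot: [-2.957, 1.569, 0.136]
force: [-0.9, -0.2, 0.5]
grip_width: 0.037
[0.69681304 0.11216904 0.42610976]
slide [0.1613 0.0068 0.1199] jaw yaw deg -92.76 t 9.1667 F [-0.    0.33 -0.61] w 0.04100027074367263
```

View pics/w5f.png

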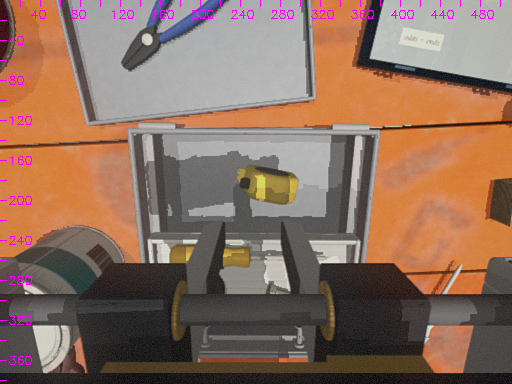

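View pics/w5a.png

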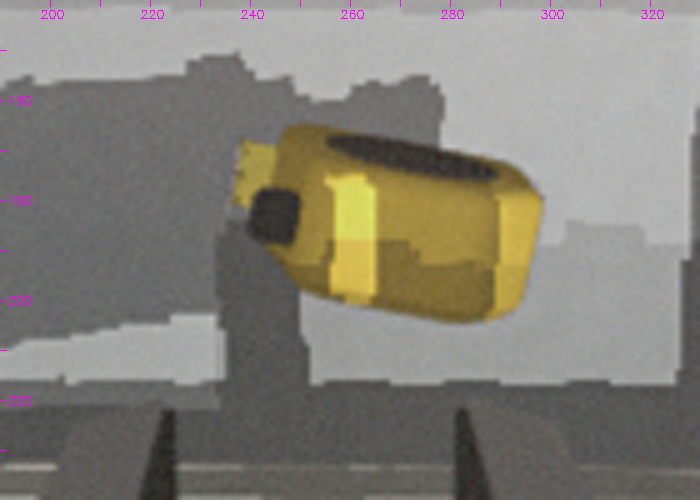

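```bash
cat > ov.py <<'E'
from h import *
import sys
def ov(src,cal,x,y,yawdeg,out,x0,y0,x1,y1,s,zb=.004,h=.068):
    c=np.load(cal);im=cv2.imread(src)[y0:y1,x0:x1];im=cv2.resize(im,None,fx=s,fy=s,interpolation=cv2.INTER_CUBIC)
    a=np.radians(yawdeg);ca,sa=np.cos(a),np.sin(a)
    def P(lx,ly,z):
        p=w2px(c,[x+ca*lx-sa*ly,y+sa*lx+ca*ly,z]);return tuple(int(v) for v in ((p-[x0,y0]+.5)*s))
    for z,col in((zb,(255,0,0)),(zb+h,(0,0,255))):
        q=[P(a_,b_,z) for a_,b_ in((-.0185,-.03),(.0185,-.03),(.0185,.042),(-.0185,.042))]
        for i in range(4): cv2.line(im,q[i],q[(i+1)%4],col,1)
    cv2.circle(im,P(0,-.0415,zb+.01),4,(255,255,0),1)
    cv2.imwrite(out,im)
E
python3 - <<'E'
from ov import *
c=np.load("w5.npz")
for u,v in [(250,195),(285,204),(292,181),(297,180),(253,176)]: print(px2w(c,u,v,.072).round(4))
ov("pics/w5.png","w5.npz",.622,.088,165,"pics/o1.png",190,140,330,240,5)
E
```

```text
[0.6013 0.1206 0.072 ]
[0.5874 0.0768 0.072 ]
[0.6169 0.0675 0.072 ]
[0.6179 0.0613 0.072 ]
[0.6255 0.1157 0.072 ]
```

View pics/o1.png

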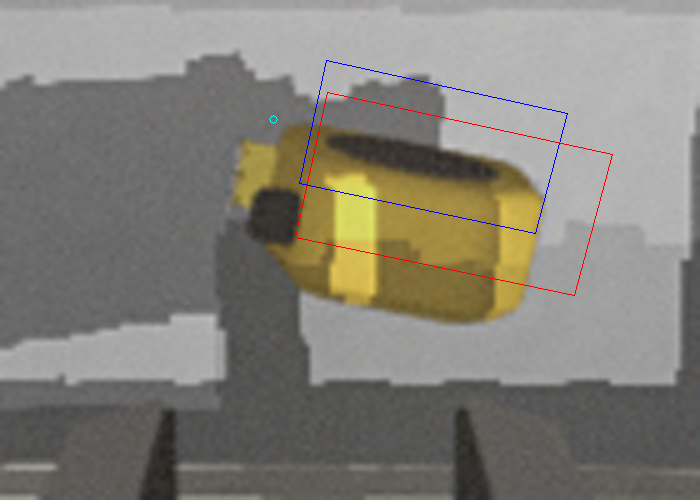

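Run:
```python
from ov import *
ov("pics/w5.png","w5.npz",.609,.099,166,"pics/o2.png",190,140,330,240,5)
```

```text
(no output)
```

View pics/o2.png

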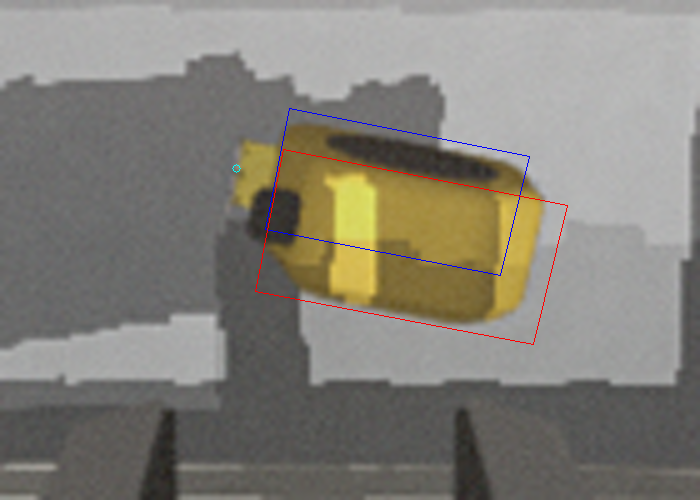

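Run:
```python
from h import *
p,R,o=tool();print(o["qpos"].round(3))
plan([.609,.093,.16],np.radians(166))
```

```text
[0.125 0.461 1.212 0.    1.469 1.744]
slide [0.0922 0.0225 0.01  ] jaw yaw deg -92.76 t 9.1667 F [-0.    0.33 -0.61] w 0.04100027074367263
spin -78.76
```

```bash
python3 -m creep '{"hand":[-0.28,-0.28,-0.28,-0.28,-0.28,-0.28,-0.28,-0.28,-0.28,-0.28,-0.28,-0.28],"slide":[[0,0.003,0.001],[0,0.006,0.003],[0,0.01,0.005],[0,0.015,0.008],[0,0.02,0.01],[0,0.0225,0.01],[0.01,0.0225,0.01],[0.02,0.0225,0.01],[0.03,0.0225,0.01],[0.04,0.0225,0.01],[0.045,0.0225,0.01],[0.045,0.0225,0.01]],"spin":[-6.5,-13.5,-20.5,-27.5,-34.5,-41.5,-48.5,-55.5,-62.5,-69.5,-76,-78.8]}'
python3 - <<'E'
from h import *
c=ctrl.calibration("wrist")
plan([.609,.093,.055],np.radians(166))
cv2.imwrite("pics/w6.png",cv2.cvtColor(ctrl.camera("wrist"),cv2.COLOR_RGB2BGR))
np.savez("w6.npz",**c)
crop("pics/w6.png",0,0,512,384,1,"pics/w6f.png",20)
from ov import *
ov("pics/w6.png","w6.npz",.6105,.0985,166,"pics/o3.png",150,100,350,250,4)
E
```

```text
time_s: 10.17
ee_pos: [0.6079, 0.0931, 0.2046]
eef_rot: [-1.249, 1.566, -3.057]
force: [0.2, -0.1, -0.5]
grip_width: 0.0601
slide [ 0.1496  0.0017 -0.0004] jaw yaw deg -13.56 t 10.1667 F [ 0.21 -0.15 -0.53] w 0.06010598425559302
spin 0.44
```

View pics/w6f.png

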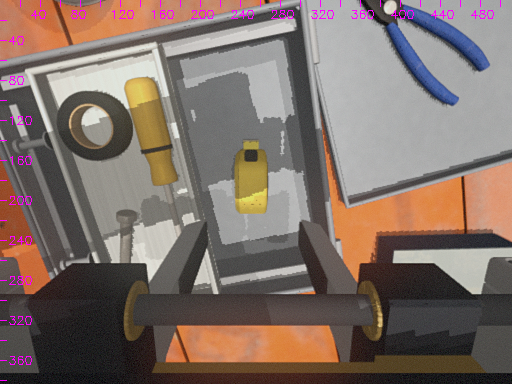

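View pics/o3.png

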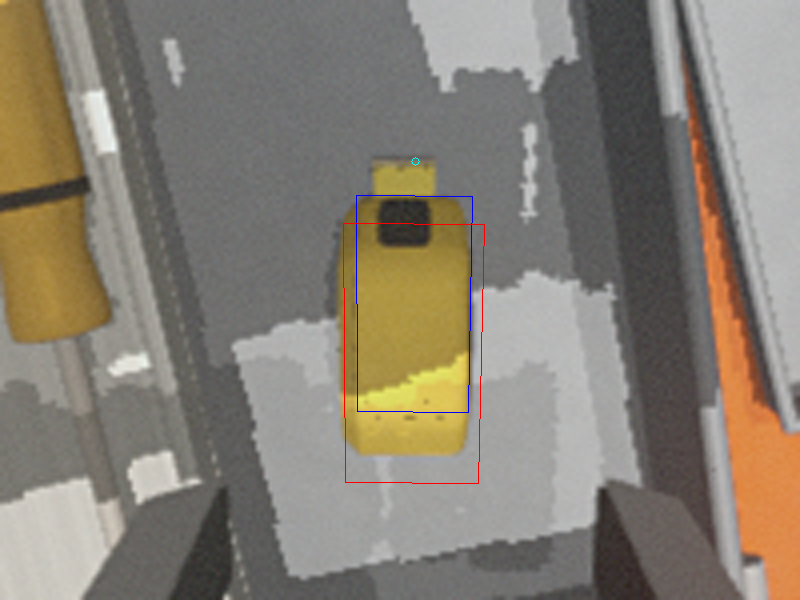

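```bash
python3 -m creep '{"hand":[-0.28,-0.28,-0.28,-0.28,-0.28,-0.28,-0.28,-0.28,-0.28],"slide":[[0.01,0,0],[0.03,0,0],[0.055,0,0],[0.08,0,0],[0.1,0,0],[0.12,0,0],[0.135,0,0],[0.146,0,0],[0.15,0,0]],"spin":[0,0,0,0,0,0,0,0,0]}'
python3 - <<'E'
from h import *
c=ctrl.calibration("wrist")
plan([.608,.093,.055],np.radians(166))
cv2.imwrite("pics/w7.png",cv2.cvtColor(ctrl.camera("wrist"),cv2.COLOR_RGB2BGR))
E
```

```text
time_s: 10.97
ee_pos: [0.6082, 0.093, 0.0551]
eef_rot: [-1.238, 1.568, -3.054]
force: [-0.4, -0.3, -0.3]
grip_width: 0.0603
slide [ 0.0001 -0.0002  0.    ] jaw yaw deg -14.04 t 10.9667 F [-0.43 -0.28 -0.33] w 0.060321246967895405
spin -0.04
```

View pics/w7.png

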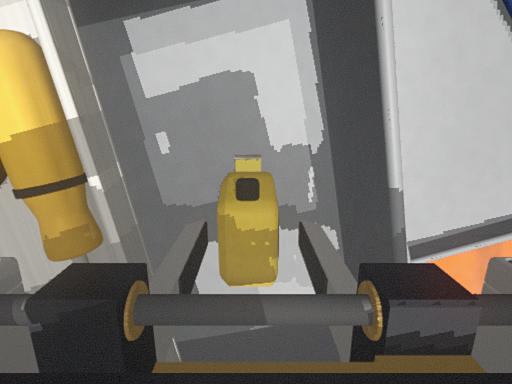

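Run:
```python
from h import *
c=ctrl.calibration("wrist");p,R,o=tool()
for l in (.008,0,-.011,-.017):print(w2px(c,p+R@[l,0,0]), w2px(c,p+R@[l,0,.008]))
for v in (172,285):print(px2w(c,248,v,.068))
```

```text
[250.33668643 234.08977354] [250.35624474 245.14277372]
[250.2428428  238.98803482] [250.26422815 250.44188205]
[250.10030258 246.42806269] [250.12461607 258.4819482 ]
[250.01502359 250.87928407] [250.04117704 263.28708649]
[0.61859414 0.1377517  0.068     ]
[0.60108519 0.06873674 0.068     ]
```

```bash
python3 -m creep '{"hand":[-0.28,-0.1,0.1,0.3,0.5,0.5,0.5,0.5],"slide":[[0,-0.001,-0.004],[0,-0.001,-0.004],[0,-0.001,-0.004],[0,-0.001,-0.004],[0,-0.001,-0.004],[0,-0.001,-0.004],[0,-0.001,-0.004],[0,-0.001,-0.004]],"spin":[0,0,0,0,0,0,0,0]}' 25
```

```text
time_s: 11.68
ee_pos: [0.6096, 0.0972, 0.0579]
eef_rot: [2.161, 1.57, 0.347]
force: [-2.1, 0.4, 5.5]
grip_width: 0.0365
```

```bash
python3 -m creep '{"hand":[0.5,0.5,0.5,0.5],"slide":[[0,0,0],[-0.004,0,0],[-0.01,0,0],[-0.012,0,0]],"spin":[0,0,0,0]}' 25
python3 - <<'E'
from h import *
p,R,o=tool();print(p,o["force"],o["moment"],o["grip_width"],o["qpos"])
cv2.imwrite("pics/w8.png",cv2.cvtColor(ctrl.camera("wrist"),cv2.COLOR_RGB2BGR))
E
```

```text
time_s: 12.02
ee_pos: [0.6097, 0.0971, 0.0702]
eef_rot: [1.782, 1.57, -0.032]
force: [0.1, -0.8, -2.7]
grip_width: 0.0365
[0.60967233 0.09710404 0.07017613] [ 0.14941588 -0.77352229 -2.72856605] [ 0.00873023 -0.08191787 -0.02795648] 0.036461998027980974 [ 9.86554751e-02  5.91539062e-01  1.45288481e+00 -7.75551324e-05
  1.09664428e+00  3.42329546e-01]
```

View pics/w8.png

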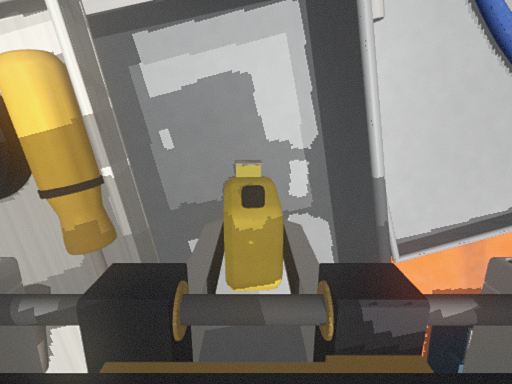

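```bash
python3 -m creep '{"hand":[0.5,0.5,0.5,0.5,0.5,0.5,0.5,0.5],"slide":[[-0.01,0,0],[-0.03,0,0],[-0.055,0,0],[-0.08,0,0],[-0.11,0,0],[-0.135,0,0],[-0.155,0,0],[-0.16,0,0]],"spin":[0,0,0,0,0,0,0,0]}'
python3 - <<'E'
from h import *
c=ctrl.calibration("top")
for u,v in((270,215),(256,240),(246,268)):print(px2w(c,u,v,.01).round(3))
plan([.465,-.31,.23],0)
E
```

```text
time_s: 12.73
ee_pos: [0.6103, 0.0972, 0.2337]
eef_rot: [1.909, 1.565, 0.094]
force: [0.2, 0.8, -1.7]
grip_width: 0.0361
[ 0.453 -0.203  0.01 ]
[ 0.372 -0.155  0.01 ]
[ 0.282 -0.121  0.01 ]
slide [ 0.0027 -0.0428  0.4302] jaw yaw deg -13.96 t 12.7333 F [ 0.17  0.78 -1.66] w 0.036066589530532635
spin -13.96
```

```bash
python3 -m creep '{"hand":[0.5,0.5,0.5,0.5,0.5,0.5,0.5,0.5,0.5,0.5,0.5,0.5],"slide":[[0,-0.001,0.01],[0,-0.003,0.03],[0,-0.006,0.06],[0,-0.009,0.09],[0,-0.012,0.12],[0,-0.015,0.15],[0,-0.018,0.18],[0,-0.021,0.21],[0,-0.024,0.24],[0,-0.027,0.27],[0,-0.029,0.29],[0,-0.03,0.3]],"spin":[-1,-2,-3,-4,-5,-6,-7,-8,-9,-10,-12,-14]}'
python3 - <<'E'
from h import *
plan([.465,-.31,.23],0)
cv2.imwrite("pics/s9.png",cv2.cvtColor(ctrl.camera("top"),cv2.COLOR_RGB2BGR))
crop("pics/s9.png",100,110,420,290,2,"pics/s9a.png",20)
E
```

```text
time_s: 13.73
ee_pos: [0.5067, -0.1889, 0.2286]
eef_rot: [-1.72, 1.569, 2.993]
force: [0.3, 0.2, -4.2]
grip_width: 0.0361
slide [-0.0013 -0.0418  0.1211] jaw yaw deg 0.02 t 13.7333 F [ 0.35  0.22 -4.21] w 0.03611052681663441
spin 0.02
```

View pics/s9a.png

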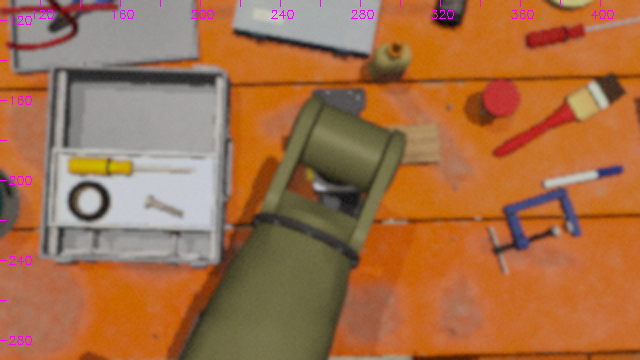

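```bash
python3 -m creep '{"hand":[0.5,0.5,0.5,0.5,0.5,0.5,0.5,0.5,0.5],"slide":[[0,-0.005,0.012],[0,-0.012,0.032],[0,-0.02,0.055],[0,-0.028,0.08],[0,-0.035,0.1],[0.005,-0.04,0.115],[0.015,-0.042,0.121],[0.02,-0.042,0.121],[0.02,-0.042,0.121]],"spin":[0,0,0,0,0,0,0,0,0]}'
python3 - <<'E'
from h import *
c=ctrl.calibration("wrist");plan([.465,-.31,.06],0)
cv2.imwrite("pics/w10.png",cv2.cvtColor(ctrl.camera("wrist"),cv2.COLOR_RGB2BGR))
crop("pics/w10.png",0,0,512,384,1,"pics/w10a.png",20)
np.savez("w10.npz",**c)
E
```

```text
time_s: 14.53
ee_pos: [0.4657, -0.3068, 0.2074]
eef_rot: [-2.288, 1.568, 2.424]
force: [0.4, 0.1, -3.1]
grip_width: 0.036
slide [ 0.1474 -0.0004  0.0035] jaw yaw deg 0.02 t 14.5333 F [ 0.42  0.06 -3.08] w 0.03604260107211647
spin 0.02
```

View pics/w10a.png

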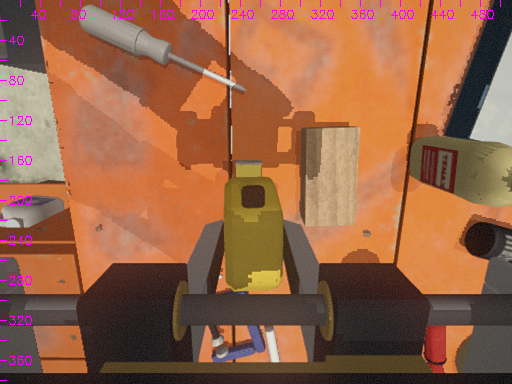

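Run:
```python
from h import *
c=np.load("w10.npz");ct=ctrl.calibration("top")
for u,v in((302,128),(305,225),(359,126),(357,222)):print(px2w(c,u,v,.038).round(3))
for u,v in((345,222),(353,247),(352,215),(385,227)):print("clamp",px2w(ct,u,v,.02).round(3))
print("tip",px2w(c,245,91,.005).round(3))
```

```text
[ 0.524 -0.244  0.038]
[ 0.533 -0.362  0.038]
[ 0.589 -0.242  0.038]
[ 0.597 -0.358  0.038]
clamp [ 0.424 -0.448  0.02 ]
clamp [ 0.342 -0.471  0.02 ]
clamp [ 0.447 -0.472  0.02 ]
clamp [ 0.405 -0.579  0.02 ]
tip [ 0.458 -0.201  0.005]
```

```bash
python3 -m creep '{"hand":[0.5,0.5,0.5,0.5,0.5,0.5,0.5,0.5,0.5,0.5],"slide":[[0.01,0,0],[0.03,0,0],[0.055,0,0],[0.08,0,0],[0.1,0,0],[0.12,0,0],[0.132,0,0],[0.14,0,0],[0.144,0,0],[0.144,0,0]],"spin":[0,0,0,0,0,0,0,0,0,0]}'
python3 -m creep '{"hand":[0.5,0.5,0.5],"slide":[[0.001,0,0],[0.003,0,0],[0.004,0,0]],"spin":[0,0,0]}'
```

```text
time_s: 15.42
ee_pos: [0.4662, -0.3076, 0.0652]
eef_rot: [-2.293, 1.571, 2.421]
force: [0.6, -1.5, -3.4]
grip_width: 0.036
time_s: 15.67
ee_pos: [0.4664, -0.308, 0.062]
eef_rot: [0.938, 1.57, -0.632]
force: [-0.3, -0.7, -2.9]
grip_width: 0.0362
```

```bash
python3 -m creep '{"hand":[0.5,0.5,0.5],"slide":[[0.001,0,0],[0.002,0,0],[0.002,0,0]],"spin":[0,0,0]}'
```

```text
time_s: 15.92
ee_pos: [0.4661, -0.3078, 0.0594]
eef_rot: [-2.728, 1.571, 1.985]
force: [0.1, -0.4, -3.1]
grip_width: 0.0359
```

```bash
python3 -m creep '{"hand":[0.5,0.5,0.5],"slide":[[0.001,0,0],[0.002,0,0],[0.003,0,0]],"spin":[0,0,0]}'
```

```text
time_s: 16.17
ee_pos: [0.4661, -0.3078, 0.0564]
eef_rot: [2.048, 1.571, 0.478]
force: [0.6, 0.1, -2.5]
grip_width: 0.0369
```

```bash
python3 -m creep '{"hand":[0.5,0.5],"slide":[[0.001,0,0],[0.001,0,0]],"spin":[0,0]}'
```

```text
time_s: 16.33
ee_pos: [0.466, -0.3077, 0.0552]
eef_rot: [-2.167, 1.57, 2.546]
force: [-0.5, 0.2, -2.6]
grip_width: 0.0363
```

```bash
python3 -m creep '{"hand":[0.5,0.5],"slide":[[0.0005,0,0],[0.001,0,0]],"spin":[0,0]}'
```

```text
time_s: 16.5
ee_pos: [0.4661, -0.3078, 0.0544]
eef_rot: [1.094, 1.571, -0.476]
force: [-0.4, 0.8, -3.1]
grip_width: 0.0361
```

```bash
python3 -m creep '{"hand":[0.5,0.5],"slide":[[0.0005,0,0],[0.001,0,0]],"spin":[0,0]}'
```

```text
time_s: 16.67
ee_pos: [0.4662, -0.3078, 0.0539]
eef_rot: [1.107, 1.57, -0.463]
force: [-3.4, 3.0, 8.1]
grip_width: 0.0364
```

```bash
python3 -m creep '{"hand":[0.5,0.5],"slide":[[0.0005,0,0],[0.0005,0,0]],"spin":[0,0]}'
```

```text
time_s: 16.83
ee_pos: [0.4662, -0.3079, 0.0539]
eef_rot: [0.852, 1.57, -0.717]
force: [-3.3, 4.3, 8.4]
grip_width: 0.0364
```

```bash
python3 -m creep '{"hand":[0.5,0.5],"slide":[[-0.0006,0,0],[-0.0006,0,0]],"spin":[0,0]}'; python3 -m creep '{"hand":[0.2,0.15,0.1,0.05,0,-0.1,-0.2,-0.2,-0.2],"slide":[[0,0,0],[0,0,0],[0,0,0],[0,0,0],[0,0,0],[0,0,0],[0,0,0],[0,0,0],[0,0,0]],"spin":[0,0,0,0,0,0,0,0,0]}'
python3 - <<'E'
from h import *
cv2.imwrite("pics/w11.png",cv2.cvtColor(ctrl.camera("wrist"),cv2.COLOR_RGB2BGR))
E
```

```text
time_s: 17.0
ee_pos: [0.4662, -0.3078, 0.0539]
eef_rot: [0.958, 1.57, -0.612]
force: [-1.1, 0.8, 5.0]
grip_width: 0.0361
time_s: 17.75
ee_pos: [0.4661, -0.3078, 0.0535]
eef_rot: [1.012, 1.571, -0.557]
force: [-0.1, -0.9, 0.3]
grip_width: 0.0564
```

View pics/w11.png

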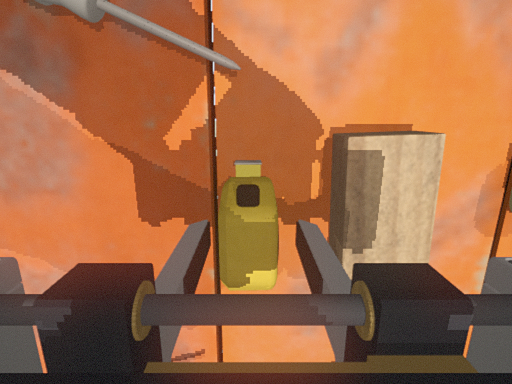

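```bash
python3 -m creep '{"hand":[-0.2,-0.2,-0.2,-0.2,-0.2,-0.2,-0.2,-0.2,-0.2,-0.2,-0.2,-0.2],"slide":[[-0.005,0,0],[-0.02,0,0],[-0.04,0,0],[-0.065,0,0],[-0.09,0,0],[-0.12,0,0],[-0.15,0,0.01],[-0.17,0,0.03],[-0.18,-0.02,0.06],[-0.18,-0.04,0.09],[-0.18,-0.05,0.11],[-0.18,-0.05,0.11]],"spin":[0,0,0,0,0,0,0,0,0,0,0,0]}'
python3 - <<'E'
from h import *
plan([.465,-.31,.06],0)
c=ctrl.calibration("wrist");np.savez("w12.npz",**c)
for n in("wrist","top","scene"): cv2.imwrite(f"pics/{n}12.png",cv2.cvtColor(ctrl.camera(n),cv2.COLOR_RGB2BGR))
crop("pics/top12.png",100,110,420,290,2,"pics/t12a.png",20)
crop("pics/scene12.png",80,160,240,290,5,"pics/s12a.png",10)
E
```

```text
time_s: 18.8
ee_pos: [0.414, -0.4208, 0.2339]
eef_rot: [-0.164, 1.57, -1.737]
force: [-0.2, -0.5, 0.0]
grip_width: 0.0567
slide [ 0.1738  0.0507 -0.1111] jaw yaw deg -0.16 t 18.8 F [-0.18 -0.51  0.01] w 0.056684442486295644
spin -0.16
```

View pics/t12a.png

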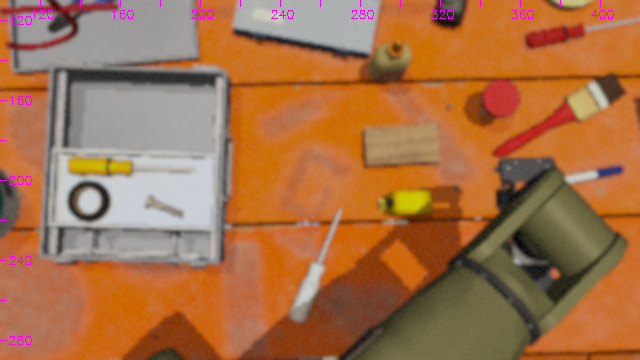

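View pics/wrist12.png

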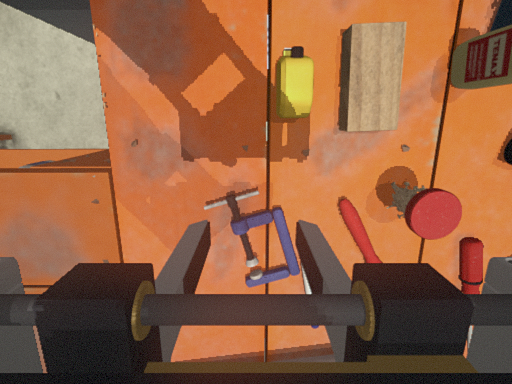

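View pics/s12a.png

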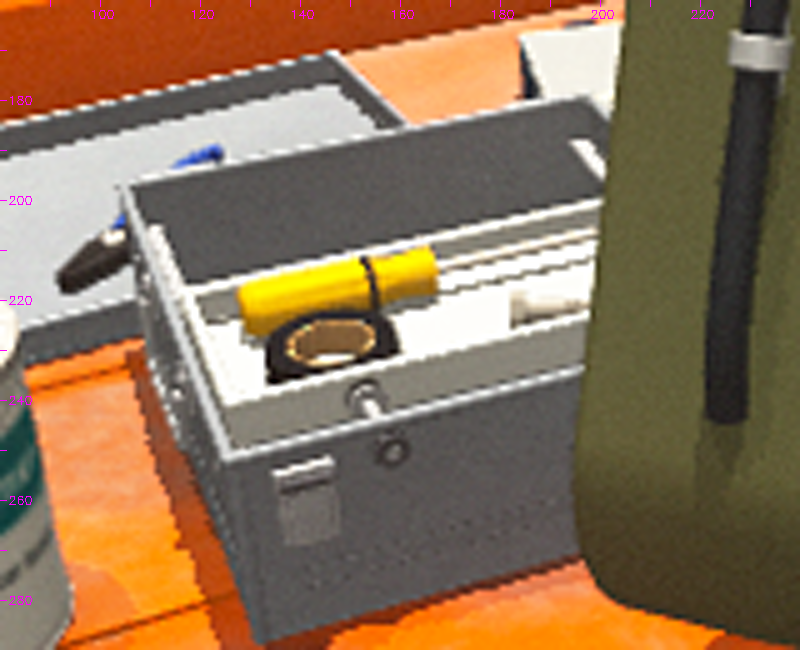

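```bash
python3 -c "
from station import ctrl
print(ctrl.hand_in(), ctrl.get_obs()['time_s'])"
```

```text
the job is handed in; nothing more can be done
the job is handed in; nothing more can be done
```

The job is done and handed in, with the arm clear at about 19 s of the 64 s allowed.

- **Till:** I hooked the closed fingertips behind the far rim near its middle, about 17 mm below the edge, and drew it onto the buffers. The drag measured about 5–6 N. I held it for about 0.75 s at 11–12 N, with one reading of 12.4 N. Allowing for the drag, that puts the load on the buffers at about 6–7 N, which is inferred rather than measured. I then eased off and moved the finger away before lifting. The last pictures show the till against the visible left buffer with the yellow screwdriver, black tape and bolt in it.
- **Tape measure:** In the pictures it lay across the toolbox (long side mostly along y), not along x as described, so I turned the gripper to grasp it across its width. It registered 36.5 mm wide and about 0.3 kg. I lowered it until it touched the bench, with a peak of about 8 N, backed off to 5 N and opened the fingers.
- **Last checks:** The tape measure stands upright on the near side of the pine offcut, about 95 mm from centre to centre. The wrist force was near zero after I moved away. In the last pictures the offcut, glue bottle, jar and clamp looked undisturbed.
- **Disagreement:** My first overhead-camera estimate of the toolbox position was about 5 mm off the wrist-camera one. I used the wrist-camera value.

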